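# Seal a tray of sandwiches

### The job

Seal the filled sandwich tray: push the tray sealer's carriage fully home under the hood, twist the red start knob on the control box clockwise right to its stop, hold it there for a good second, then let go so that it springs back. Only then draw the carriage all the way back out to its outer stop, with the tray still lying flat in it, and let go. Leave the sauce bottle, mug, bowl and tub where they are.

Things in the scene. Friction and masses are not known exactly. Their poses are not given: they have to be found in the camera images.
- sealer: Tray sealer, white base 200 (x) by 390 (y) by 40 mm high with a steel tunnel hood over its +y end. Origin: on the counter; the base runs from y = -140 to +250 mm, the hood from y = 70 to 250 mm and x = -105 to 105 mm, its top 160 mm high; a film roll on the hood rises to 208 mm. The tunnel is open at its -y mouth. The carriage slides along this body's y axis.
- carriage (a joint): Aluminium carriage that carries the tray, on a slide of the sealer. Value in m: 0 = fully home under the hood (inner stop, carriage moved to the sealer's +y), 0.17 = drawn fully out (outer stop, to the sealer's -y). About 3 N of friction; it stays where it is left.
- handle_grip (a point): Point to grip on the carriage's blue upright handle fin: 16 mm thick along its x, 40 mm long along its y (the sliding direction), from 52 to 127 mm above the counter; this point lies on its centre line 109 mm above the counter, 18 mm below the fin's top. A flat tongue lies under it (top at 52 mm). The axes are those of the sealer. With the carriage home the point is 90 mm from the hood's face.
- nest (a point): Centre of the carriage's floor (52 mm above the counter), where the tray's underside rests; a rim 12 mm high goes round it. Moves with the carriage; 185 mm to the +y side of the handle.
- tray: Black open tray 128 by 152 by 36 mm with two short filled baguettes (up to 56 mm above its underside), 0.3 kg, lying loose in the carriage's nest. Origin: centre of its underside; z up.
- console: White control box 140 (x) by 150 (y) by 55 mm high, fixed to the counter. Origin: centre of its underside. The knob's axis is vertical through this origin.
- knob_grip (a point): Point to grip on the red start knob: a bar 66 mm long along this point's x axis, 16 mm thick along its y, from 70 to 110 mm above the counter, on a round black skirt of 68 mm diameter (top at 72 mm). The point lies on the knob's axis, 96 mm above the counter. The axes turn with the knob.
- knob (a joint): Angle of the start knob in rad: 0 = at rest, grows clockwise seen from above, 1.2 = at its stop. A spring (0.08 N m at rest to 0.26 N m at the stop) returns it to 0.
- sauce: Bystander: black sauce bottle with a red cap, 66 mm diameter, 200 mm high; origin under its centre.
- coffee: Bystander: blue mug, 72 mm diameter, 85 mm high; origin under its centre.
- bowl: Bystander: steel bowl, 140 mm diameter, 65 mm high; origin under its centre.
- tub: Bystander: clear tub with a red lid, 130 by 180 by 74 mm high; origin under its centre.
Mind the look-alikes: they are no part of the job. Of the things that look like the tray, the smallest one is meant.

How it is judged:
By the outcome, as a careful person would: the job done as asked, in the order asked, and still so for the second after the job is handed in, with the robot touching nothing.
It also fails if it takes over 70 s, if anything falls off the work surface, if the arm or the gripper's body presses on something with over 40 N, if the wrist force passes 120 N, or if a joint passes its speed limit or range.

### The arm

A 6-joint arm with a two-finger parallel gripper is mounted at the origin on the work surface. World frame = base frame: x ahead of the robot, y to its left, z up, the work surface at z = 0. Lengths are in mm, angles in rad, forces in N, time in s.
With the tool pointing down it reaches from about 350 to 875 mm from the base axis. Payload 4.2 kg.
Tool frame: the origin (TCP) lies midway between the tips of the shut fingers; the grasp point (between the pads) lies 19 mm behind it (arm.grip_depth is the distance from the TCP to the grasp point, in mm); z points along the fingers, x is the direction in which the jaws open and shut, and the axes are right-handed (so a half turn about z gives the same grasp; the last joint's range is limited). The gripper opens to 85 mm and grips with 20 to 120 N. Pads are 22 mm wide; open, the fingers measure 114 mm over their backs; the gripper's body (76 mm by 85 mm) begins 54 mm behind the grasp point. The pads swing forward as they close: fully open they stand 13 mm farther back than shut.
Start: joints at [1.601, 0.385, 0.008, 0, -1.194, -0.259], TCP at [141.724, 608.698, 231.312] pointing down, gripper open.
Joint ranges: [-3.14, 3.14], [-1.21, 2.06], [-1.07, 1.41], [-3.16, 2.05], [-2.99, -0.16], [-3.1, 3.1]. Speed limits (rad/s): [2.79, 2.79, 3.14, 3.14, 3.14, 3.14].

### API

Orientations are given as a unit quaternion [x, y, z, w].
In Python, from bench import arm, eyes, find_in, silhouettes gives the robot as it stands. The module is installed in compiled form; this text tells all that it offers.
- The arm moves only by the tool play_rows, never from a script. Its arguments are lists of equal length, an entry for each row: "offset": the shift along the world's x, y, z in mm, a list of three; "turn": the turn about the world's z in rad. In form: {"offset": [[x, y, z], ...], "turn": [turn, ...]}. A call has 1 to 12 rows; each row shifts and turns the pose as measured when the row begins; what a row does not reach is not made up. A row lasts 1/10 s, in which the tool goes at most 50 mm and 8.59 degrees, less where a joint would pass 70% of its speed; a pose out of reach is approached as far as the arm can. A call is refused whole if a number of a shift passes 50 or a number of a turn 0.15, either way. A call with a gripper value outside its range is refused whole. "grip" is the gripper's target within -1 to 1 (fully open at 1, half-way at 0, shut at -1), set as the call begins (left out, the last holds). The fingers move at their own pace and stop on an object; the grip force is fixed at half the most. Time passes only in rows, so rows that do not move let the fingers close. It gives the time, the measured TCP pose, the force and the opening at its end, in the units of the state.
- arm.read_state(): the state, without advancing time (a new reading comes with each control period).
- eyes.get_image(name): name is "scene" or "top" or "wrist"; returns (picture, depth): 400x640x3 uint8, red, green, blue; 400x640 float32, mm along the optical axis (not along the pixel's ray), 0 where there is no reading.
- eyes.camera_params(name): a dict with "camera_matrix" (3x3 intrinsics, pixels), "camera_from_world" (4x4, takes a point from world to camera coordinates). Camera axes: x right, y down, z forward; pixel columns grow to the right and rows downward; lengths in mm; the calibration is good to about 2 mm. The wrist camera is an equidistant fisheye: a pixel r from the principal point sees the ray r / f radians off the axis. A picture is of the moment at which its call begins: read the wrist's pose just before it. camera_params takes no time and is no camera call; for the wrist camera it gives the pose at the moment of the call.
- arm.job_done(): hands the job in, once; it reports no verdict.
Trained networks look in the newest picture that a camera, given by its name, has taken for a name from the list of things; names that differ only in an ending like _2 or _b are one class to them, and where a whole thing is asked for, a point or a joint stands for the part that bears it (a point fixed in the world has none). Each returns a list of dicts, best first, with "score" (0 to 1); they miss things now and then, are a little off and sometimes report something else, mostly with a low value. They report only what shows in the picture. A call takes as long as a camera call. They do not tell look-alikes from the thing itself.
- find_in(camera, query): "bbox" ([centre column, centre row, width, height] in pixels, round what is visible of it).
- silhouettes(camera, query): "mask" (400x640 bool, what is visible of it) and "bbox" ([centre column, centre row, width, height] in pixels, round what is visible of it).
The state is a dict: "clock": time; "joints": joint angles; "joint_vel": joint speeds; "joint_efforts": joint torques, N m; "position": TCP position; "ee_rot": TCP orientation; "contact_force": force on the tool from outside, world axes, zero at the start; "wrist_torque": the same for the moment, N m; "gripper_width": finger opening in mm.
Only numpy, scipy, OpenCV 4.12 (cv2) and the standard library are available. Lean on these libraries where they do the work, as an engineer would, in place of code of your own. Each camera call takes 0.05 s, during which the arm holds its last target. There are 200 camera calls.

## Working session

There is one attempt and no reset: what is moved stays moved. The work goes in short steps, Python scripts to look and compute and a tool call to move; the robot and the scene stay as the last step left them, time stands still between calls to the robot, and variables do not carry over. Pictures are saved under pics/ and viewed, on a budget of 10 in all, crops included, one or two more only if the job needs it, and the job is handed in when it is done.

Besides the shell and the picture viewer there is one more tool, called as name(argument=value, ...), one argument or row to a line, values as JSON. play_rows: Moves the arm, as the interface text tells. Its arguments: {"type":"object","properties":{"offset":{"type":"array","items":{"type":"array","items":{"type":"number"}}},"turn":{"type":"array","items":{"type":"number"}},"grip":{"type":"number"}},"required":["offset","turn"]}

```bash
mkdir -p pics; cat > h.py <<'E'
import numpy as np,cv2
from bench import arm,eyes,find_in,silhouettes
def pts(cam,d):
    p=eyes.camera_params(cam);K=np.array(p["camera_matrix"]);T=np.linalg.inv(np.array(p["camera_from_world"]))
    v,u=np.mgrid[:400,:640]
    P=np.stack([(u-K[0,2])/K[0,0]*d,(v-K[1,2])/K[1,1]*d,d,np.ones_like(d)],-1)
    return (P@T.T)[...,:3]
def save(n,im,s=1): cv2.imwrite(f"pics/{n}.png",cv2.resize(im[...,::-1],None,fx=s,fy=s))
E
python3 - <<'E'
from h import *
for c in["scene","top"]:
    im,d=eyes.get_image(c);P=pts(c,d);np.savez(f"{c}.npz",im=im,P=P)
    save(c,im,1.25)
    for q in["sealer","handle_grip","tray","console","knob_grip","sauce","coffee","bowl","tub"]:
        for s in silhouettes(c,q)[:4]:
            m=s["mask"]&(d>0)
            if m.sum()<5: continue
            X=P[m]; top=X[X[:,2]>np.percentile(X[:,2],90)-8]
            print(c,q,round(s["score"],2),np.round(s["bbox"]),"med",np.median(X,0).round(),"top",np.median(top,0).round(), "zmax",X[:,2].max().round())
print(arm.read_state())
E
```

```text
scene sealer 0.79 [328. 244. 141.  98.] med [619. 230.  99.] top [585. 266. 159.] zmax 209.0
scene handle_grip 0.7 [284. 223.  49.  55.] med [540. -32.  54.] top [535. -55. 119.] zmax 128.0
scene handle_grip 0.68 [155. 199.  30.  57.] med [ 696. -396.   96.] top [ 688. -407.  188.] zmax 201.0
scene tray 0.91 [302. 225.  32.  33.] med [583.  79.  87.] top [571.  87. 102.] zmax 158.0
scene tray 0.8 [401. 208.  66.  52.] med [251. 307.  53.] top [239. 272.  70.] zmax 207.0
scene tray 0.68 [275. 162.  58.  37.] med [ 202. -284.   47.] top [ 180. -303.   68.] zmax 81.0
scene console 0.64 [220. 184.  47.  37.] med [ 478. -325.   52.] top [ 459. -337.   73.] zmax 112.0
scene knob_grip 0.69 [221. 173.  15.  23.] med [ 456. -338.   74.] top [ 454. -343.  107.] zmax 112.0
scene sauce 0.77 [155. 200.  23.  58.] med [ 696. -396.   96.] top [ 689. -406.  185.] zmax 201.0
scene coffee 0.57 [190. 239.  42.  35.] med [ 758. -215.   54.] top [ 753. -229.   79.] zmax 86.0
scene bowl 0.78 [470. 256.  51.  42.] med [399. 527.  38.] top [405. 530.  60.] zmax 66.0
scene bowl 0.48 [328. 243. 144. 104.] med
[... 1621 characters left out ...]

{'clock': 1.0, 'joints': array([ 1.60061937e+00,  3.84671452e-01,  7.92127306e-03, -2.71456980e-05,
       -1.19400813e+00, -2.58627939e-01]), 'joint_vel': array([ 0.00015261,  0.0009467 , -0.00115586,  0.00058608,  0.00088629,
       -0.00110132]), 'joint_efforts': array([ 7.29831027e-05, -3.92093790e+01,  1.88618910e+01,  4.19030830e+00,
       -3.32172367e-04, -3.31399846e-06]), 'position': array([141.70477408, 608.70429354, 231.33363541]), 'ee_rot': array([-6.21762232e-01,  7.83206056e-01,  2.27812329e-05,  1.25461563e-06]), 'contact_force': array([-0.23617778,  0.10940704, -0.08546055]), 'wrist_torque': array([-0.04201329,  0.00331396, -0.05311686]), 'gripper_width': 85.26562317425818}
```

View pics/top.png

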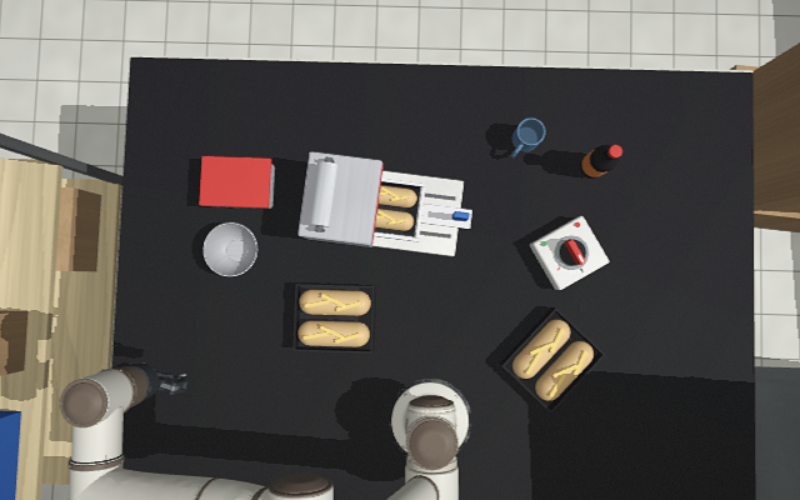

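```bash
python3 - <<'E'
import numpy as np,cv2
a=np.load("top.npz");im,P=a["im"].astype(int),a["P"]
X,Y,Z=P[...,0],P[...,1],P[...,2]
R,G,B=im[...,0],im[...,1],im[...,2]
b=np.load("scene.npz");ib=b["im"].astype(int);Pb=b["P"]
def rep(n,m,P):
    q=P[m]
    if len(q)<4: print(n,len(q));return
    r=cv2.minAreaRect(q[:,:2].astype(np.float32))
    print(n,len(q),"c",np.round(r[0],1),np.round(r[1],1),round(r[2],1),"med",np.median(q,0).round(1),"z",q[:,2].min().round(),q[:,2].max().round())
for n,i,p in(("top",im,P),("scene",ib,Pb)):
    r,g,bl=i[...,0],i[...,1],i[...,2]
    x,y,z=p[...,0],p[...,1],p[...,2]
    rep(n+" blue fin top",(bl>r+40)&(z>115)&(z<135)&(x<700)&(y<100),p)
    rep(n+" blue fin",(bl>r+40)&(z>60)&(z<140)&(x<700)&(y<100),p)
    rep(n+" knob top",(r>g+60)&(z>100)&(z<125)&(abs(x-450)<90)&(abs(y+340)<90),p)
    rep(n+" console top",(z>50)&(z<60)&(abs(x-450)<110)&(abs(y+340)<110),p)
    rep(n+" hood top",(z>150)&(z<168)&(abs(x-560)<200)&(y>80)&(y<450),p)
    rep(n+" base top",(z>36)&(z<45)&(abs(x-560)<140)&(y>-100)&(y<450),p)
E
```

```text
top blue fin top 62 c [530.7 -59.2] [37.8 15.1] 84.8 med [529.8 -58.6 125.7] z 117.0 133.0
top blue fin 81 c [ 604.  -130.4] [ 32.7 236.1] 46.6 med [529.2 -58.7 124.5] z 62.0 139.0
top knob top 107 c [ 449.5 -349.1] [65.3 18.2] 32.3 med [ 451.8 -345.9  109.1] z 101.0 120.0
top console top 1233 c [ 448.6 -348.7] [139.9 149.3] 31.4 med [ 446.4 -343.5   54.7] z 50.0 60.0
top hood top 3134 c [560.8 237.7] [182.8 210.3] 84.3 med [556.4 217.8 159.1] z 150.0 168.0
top base top 1453 c [551.  177.1] [533.9 202.6] 85.6 med [509.9   6.5  40. ] z 36.0 45.0
scene blue fin top 61 c [531.8 -58.8] [39.9 19.2] 82.8 med [534.2 -56.4 123.2] z 115.0 128.0
scene blue fin 220 c [531.9 -58. ] [41.5 19.2] 82.8 med [535.5 -55.4  97.5] z 60.0 128.0
scene knob top 53 c [ 447.7 -347.7] [72.6 16.4] 31.8 med [ 453.6 -342.7  107.1] z 101.0 112.0
scene console top 584 c [ 450.5 -346. ] [147.6 148.9] 30.8 med [ 468.7 -329.5   53.8] z 50.0 60.0
scene hood top 2398 c [561.  238.3] [183.5 212.1] 84.5 med [588.5 223.6 158.4] z 150.0 168.0
scene base top 1572 c [558.6 193.5] [530.5 208.9] 84.7 med [589.   85.6  39. ] z 36.0 45.0
```

View pics/scene.png

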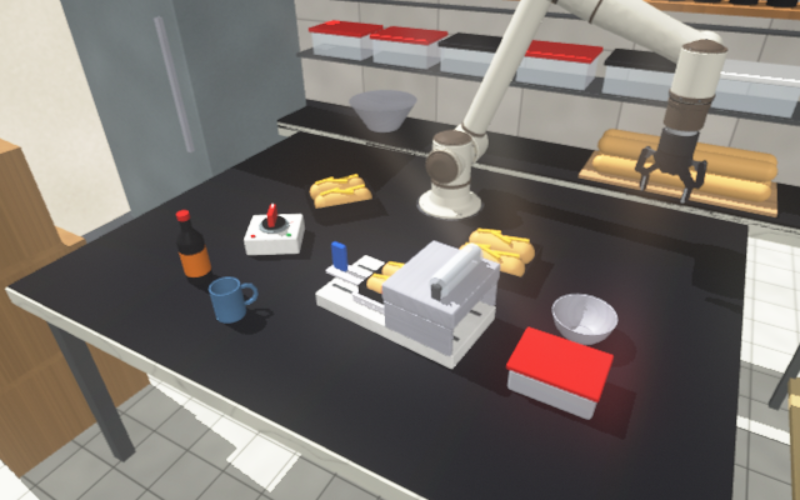

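Top view (800×500): the sealer is at (385,205) with its blue fin at (461,216). The console knob is at (572,252). Three things look like the tray: (395,208) in the carriage, and (335,318) and (552,360) on the counter. The one in the carriage is the smallest and lies in the nest, so it's the one meant; I don't need to touch the trays themselves. The carriage is about 118 mm out, and the sealer's +y axis is about (0.098, 0.995).

Next I move over the handle.

play_rows(
  offset=[
    [0,0,40],
    [10,-20,30],
    [26,-45,0],
    [26,-45,0],
    [26,-45,0],
    [26,-45,0],
    [26,-45,0],
    [26,-45,0],
    [26,-45,0],
    [26,-45,0],
    [26,-45,0],
    [26,-45,0],
  ],
  turn=[0,-0.1,-0.1,-0.1,-0.1,-0.1,-0.1,-0.1,-0.1,-0.1,-0.1,-0.1],
  grip=1,
)

```text
clock: 2.2
position: [400.1, 150.8, 303.4]
ee_rot: [-0.104, 0.995, 0.002, 0.002]
contact_force: [1.1, -0.2, -0.2]
gripper_width: 85.4
```

```bash
cat >> h.py <<'E'
def st():
    s=arm.read_state();q=s["ee_rot"]
    yaw=np.degrees(np.arctan2(2*(q[0]*q[1]+q[2]*q[3]),1-2*(q[1]**2+q[2]**2)))
    print("t",round(s["clock"],2),"pos",s["position"].round(1),"toolx yaw",yaw.round(2),"F",s["contact_force"].round(1),"M",s["wrist_torque"].round(2),"w",round(s["gripper_width"],1),"j",s["joints"].round(2))
E
python3 -c "
from h import *
st()"
```

```text
t 2.2 pos [400.1 150.8 303.4] toolx yaw -168.01 F [ 1.1 -0.2 -0.2] M [ 0.09 -0.1  -0.05] w 85.4 j [ 0.74 -0.01 -0.31 -0.   -1.27 -0.53]
```

play_rows(
  offset=[
    [26,-42,0],
    [26,-42,0],
    [26,-42,0],
    [26,-42,0],
    [26,-42,0],
    [0,0,-40],
    [0,0,-40],
    [0,0,-10],
    [0,0,0],
  ],
  turn=[-0.06,-0.06,-0.06,-0.06,-0.06,0,0,0,0],
)

```text
clock: 3.1
position: [533.3, -70.5, 214.7]
ee_rot: [0.058, 0.998, 0.002, 0.009]
contact_force: [0.7, -0.4, 1.3]
gripper_width: 85.3
```

```bash
cat > w.py <<'E'
from h import *
import sys
p=eyes.camera_params("wrist");st();im,d=eyes.get_image("wrist");save(sys.argv[1],im,1.25)
K=np.array(p["camera_matrix"]);T=np.linalg.inv(np.array(p["camera_from_world"]))
v,u=np.mgrid[:400,:640];a=(u-K[0,2])/K[0,0];b=(v-K[1,2])/K[1,1];r=np.hypot(a,b)+1e-9
k=np.tan(np.minimum(r,1.5))/r
P=np.stack([a*k*d,b*k*d,d,np.ones_like(d)],-1)@T.T
P=P[...,:3];i=im.astype(int);R,G,B=i[...,0],i[...,1],i[...,2];z=P[...,2]
s=arm.read_state()["position"]
near=np.hypot(P[...,0]-s[0],P[...,1]-s[1])<120
for n,m in(("blue",(B>R+40)&(z>118)&(z<136)),("red",(R>G+60)&(z>100)&(z<118))):
    q=P[m&near&(d>0)]
    if len(q)>20:
        rc=cv2.minAreaRect(q[:,:2].astype(np.float32));print(n,len(q),np.round(rc[0],1),np.round(rc[1],1),round(rc[2],1),"med",np.median(q,0).round(1))
E
python3 w.py w1
```

```text
t 3.1 pos [533.3 -70.5 214.7] toolx yaw 173.34 F [ 0.7 -0.4  1.3] M [-0.01  0.03 -0.04] w 85.3 j [ 0.17  0.24 -0.24 -0.   -1.07 -0.29]
blue 918 [531.1 -62.1] [38.2 15.4] 84.5 med [530.9 -63.2 126.6]
```

View pics/w1.png

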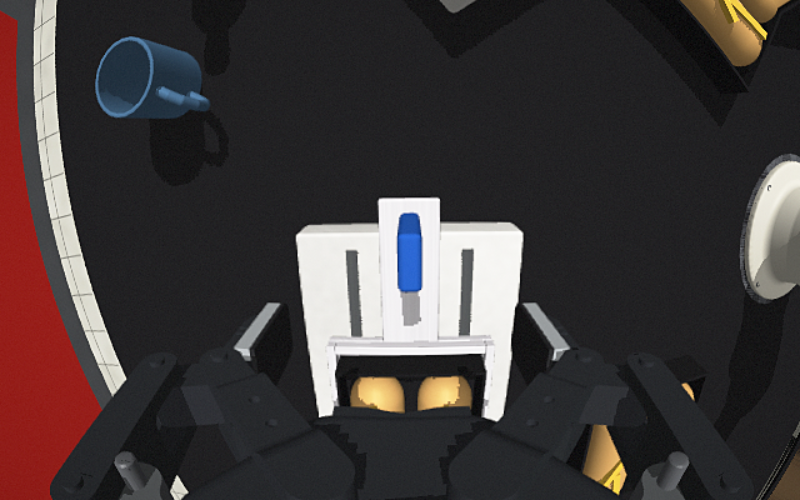

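The fin is at (410,252), lying straight between the fingers, and its measured position agrees with the earlier one. I lower and grip.

play_rows(
  offset=[
    [-2,9,-30],
    [0,0,-30],
    [0,0,-30],
    [0,0,-25],
    [0,0,-8],
    [0,0,0],
  ],
  turn=[0.02,0,0,0,0,0],
)

```text
clock: 3.75
position: [542.0, -56.7, 104.3]
ee_rot: [0.042, 0.999, 0.004, 0.024]
contact_force: [-0.6, 0.4, -0.0]
gripper_width: 85.5
```

```bash
python3 -c "
from h import *
st()"
```

```text
t 3.75 pos [542.  -56.7 104.3] toolx yaw 175.11 F [-0.6  0.4 -0. ] M [0.02 0.1  0.01] w 85.5 j [ 0.2   0.36 -0.4   0.01 -0.77 -0.28]
```

play_rows(
  offset=[
    [-8,-4,35],
    [0,0,35],
    [0,0,10],
    [0,0,0],
    [0,0,0],
  ],
  turn=[0,0,0,0,0],
)

```text
clock: 4.25
position: [537.8, -59.4, 196.1]
ee_rot: [0.041, 0.999, 0.005, 0.031]
contact_force: [-0.3, -0.2, 0.5]
gripper_width: 85.5
```

```bash
python3 -c "
from h import *
st();print(arm.read_state()['ee_rot'])"
```

```text
t 4.25 pos [537.8 -59.4 196.1] toolx yaw 175.32 F [-0.3 -0.2  0.5] M [-0.04  0.09 -0.05] w 85.5 j [ 0.19  0.24 -0.3   0.01 -0.97 -0.28]
[0.04064823 0.99867085 0.00464201 0.03134818]
```

play_rows(
  offset=[
    [0,0,0],
    [0,0,0],
    [0,0,0],
    [0,0,0],
  ],
  turn=[0,0,0,0],
)

```text
clock: 4.65
position: [536.3, -59.4, 193.3]
ee_rot: [0.041, 0.999, 0.004, 0.029]
contact_force: [-0.7, -0.7, -0.5]
gripper_width: 85.4
```

play_rows(
  offset=[
    [-7,0,-10],
    [0,0,-10],
    [0,0,-10],
    [0,0,-10],
  ],
  turn=[0,0,0,0],
)

```text
clock: 5.05
position: [530.0, -59.4, 151.0]
ee_rot: [0.041, 0.999, 0.004, 0.029]
contact_force: [-0.2, -0.3, 0.0]
gripper_width: 85.5
```

play_rows(
  offset=[
    [0,0,10],
    [0,0,10],
    [0,0,10],
    [0,0,10],
  ],
  turn=[0,0,0,0],
)

```text
clock: 5.45
position: [529.3, -59.8, 191.4]
ee_rot: [0.041, 0.999, 0.003, 0.026]
contact_force: [0.4, 0.2, -0.1]
gripper_width: 85.2
```

play_rows(
  offset=[
    [-40,0,0],
    [-40,0,0],
    [0,0,0],
  ],
  turn=[0,0,0],
)

```text
clock: 5.75
position: [450.3, -59.5, 196.5]
ee_rot: [0.041, 0.999, 0.004, 0.031]
contact_force: [0.6, -0.2, -0.7]
gripper_width: 85.6
```

play_rows(
  offset=[
    [12,0,0],
    [12,0,0],
    [12,0,0],
    [12,0,0],
    [12,0,0],
    [12,0,0],
    [0,0,0],
  ],
  turn=[0,0,0,0,0,0,0],
)

```text
clock: 6.45
position: [537.5, -59.3, 199.2]
ee_rot: [0.04, 0.999, 0.004, 0.036]
contact_force: [-0.5, 0.1, -0.2]
gripper_width: 85.5
```

play_rows(
  offset=[
    [-12,0,0],
    [-12,0,0],
    [-12,0,0],
    [-12,0,0],
    [-12,0,0],
    [-12,0,0],
  ],
  turn=[0,0,0,0,0,0],
)

```text
clock: 7.05
position: [459.4, -59.7, 197.7]
ee_rot: [0.041, 0.999, 0.004, 0.034]
contact_force: [-0.7, -0.6, 0.2]
gripper_width: 85.2
```

play_rows(
  offset=[
    [40,0,0],
    [40,0,0],
    [0,0,0],
  ],
  turn=[0,0,0],
)

```text
clock: 7.35
position: [534.0, -60.1, 198.5]
ee_rot: [0.04, 0.999, 0.004, 0.033]
contact_force: [-1.1, -0.1, -0.5]
gripper_width: 85.2
```

The tilt (about 3.8°) is tolerable, and gripping should realign it. Lowering slowly.

play_rows(
  offset=[
    [-2,0,-15],
    [0,0,-15],
    [0,0,-15],
    [0,0,-15],
    [0,0,-15],
    [0,0,-12],
    [0,0,-10],
    [0,0,-6],
    [0,0,-2],
  ],
  turn=[0,0,0,0,0,0,0,0,0],
)

```text
clock: 8.25
position: [524.8, -59.5, 93.3]
ee_rot: [0.04, 0.999, 0.005, 0.035]
contact_force: [-0.8, -0.0, 1.2]
gripper_width: 85.2
```

play_rows(
  offset=[
    [5,0,0],
    [2,-1,-2],
    [0,0,0],
  ],
  turn=[0,0,0],
)

```text
clock: 8.55
position: [533.1, -60.5, 92.3]
ee_rot: [0.04, 0.999, 0.005, 0.036]
contact_force: [0.1, 0.2, 0.1]
gripper_width: 85.5
```

play_rows(
  offset=[
    [0,0,0],
    [0,0,0],
    [0,0,0],
    [0,0,0],
    [0,0,0],
    [0,0,0],
  ],
  turn=[0,0,0,0,0,0],
  grip=-1,
)

```text
clock: 9.15
position: [532.3, -60.6, 93.1]
ee_rot: [0.041, 0.999, 0.005, 0.035]
contact_force: [6.2, -0.2, -2.3]
gripper_width: 16.3
```

```bash
python3 w.py w2
```

```text
t 9.15 pos [532.3 -60.6  93.1] toolx yaw 175.31 F [ 6.2 -0.2 -2.3] M [ 0.05  0.29 -0.3 ] w 16.3 j [ 0.19  0.35 -0.45  0.01 -0.7  -0.28]
blue 3150 [530.7 -61.8] [39.9 15.8] 84.8 med [530.3 -66.3 126.5]
```

Gripped: width 16.3 mm, matching the fin. I push home smoothly.

play_rows(
  offset=[
    [0.5,5,0],
    [1,8,0],
    [1,10,0],
    [1,10,0],
    [1,10,0],
    [1,10,0],
    [1,10,0],
    [1,10,0],
    [1,10,0],
    [1,10,0],
    [1,10,0],
  ],
  turn=[0,0,0,0,0,0,0,0,0,0,0],
)

```text
clock: 10.3
position: [541.6, 34.9, 93.1]
ee_rot: [0.047, 0.998, -0.002, 0.029]
contact_force: [3.5, -4.4, 1.2]
gripper_width: 16.0
```

play_rows(
  offset=[
    [0.5,6,0],
    [0.4,4,0],
  ],
  turn=[0,0],
)

```text
clock: 10.5
position: [542.6, 44.7, 93.1]
ee_rot: [0.048, 0.998, -0.003, 0.028]
contact_force: [3.3, -3.6, 2.3]
gripper_width: 15.8
```

play_rows(
  offset=[
    [0.6,6,0],
    [0.5,5,0],
    [0.4,4,0],
    [0.4,4,0],
  ],
  turn=[0,0,0,0],
)

```text
clock: 10.9
position: [543.8, 59.0, 93.1]
ee_rot: [0.048, 0.998, -0.007, 0.026]
contact_force: [11.7, -33.5, 0.1]
gripper_width: 16.3
```

play_rows(
  offset=[
    [0.4,4,0],
    [0.4,4,0],
  ],
  turn=[0,0],
)

```text
clock: 11.1
position: [543.7, 58.4, 93.2]
ee_rot: [0.05, 0.998, -0.013, 0.024]
contact_force: [8.2, -20.0, 1.5]
gripper_width: 16.0
```

Home stop felt (33 N, 119 mm travelled). I release and lift.

play_rows(
  offset=[
    [0,0,0],
    [0,0,0],
    [0,0,0],
    [0,0,0],
    [0,0,0],
  ],
  turn=[0,0,0,0,0],
  grip=1,
)

```text
clock: 11.6
position: [544.3, 59.7, 92.9]
ee_rot: [0.049, 0.998, -0.012, 0.025]
contact_force: [0.0, -0.2, 0.8]
gripper_width: 84.9
```

play_rows(
  offset=[
    [0,0,10],
    [0,0,15],
    [0,0,20],
    [0,0,20],
    [0,0,20],
    [0,0,20],
    [0,0,10],
    [0,0,0],
  ],
  turn=[0,0,0,0,0,0,0,0],
)

```text
clock: 12.4
position: [544.2, 62.0, 217.2]
ee_rot: [0.047, 0.998, -0.011, 0.028]
contact_force: [-0.2, 0.2, -0.4]
gripper_width: 85.5
```

```bash
python3 w.py w3
```

```text
t 12.4 pos [544.2  62.  217.2] toolx yaw 174.7 F [-0.2  0.2 -0.4] M [ 0.04  0.06 -0.01] w 85.5 j [ 0.43  0.24 -0.26  0.05 -1.03 -0.55]
blue 921 [543.   57.6] [39.9 14.4] 85.5 med [542.8  56.4 126.5]
```

play_rows(
  offset=[
    [-4,-20,0],
    [-9,-38,0],
    [-9,-38,0],
    [-9,-38,0],
    [-9,-38,0],
    [-9,-38,0],
    [-9,-38,0],
    [-9,-38,0],
    [-9,-38,0],
    [-9,-38,0],
    [-9,-38,0],
    [-2,-10,0],
  ],
  turn=[-0.08,-0.08,-0.08,-0.08,-0.08,-0.08,-0.08,-0.08,-0.08,-0.08,-0.08,-0.04],
)

```text
clock: 13.65
position: [434.9, -358.8, 200.4]
ee_rot: [0.499, 0.866, -0.021, 0.005]
contact_force: [-0.2, 0.1, -0.3]
gripper_width: 85.3
```

```bash
python3 w.py w4
```

```text
t 13.65 pos [ 434.9 -358.8  200.4] toolx yaw 120.14 F [-0.2  0.1 -0.3] M [ 0.19 -0.01 -0.01] w 85.3 j [-0.38  0.3  -0.22  0.05 -1.05 -0.69]
red 1372 [ 448.4 -351.5] [65.1 16. ] 30.9 med [ 448.5 -350.9  109.7]
```

View pics/w4.png

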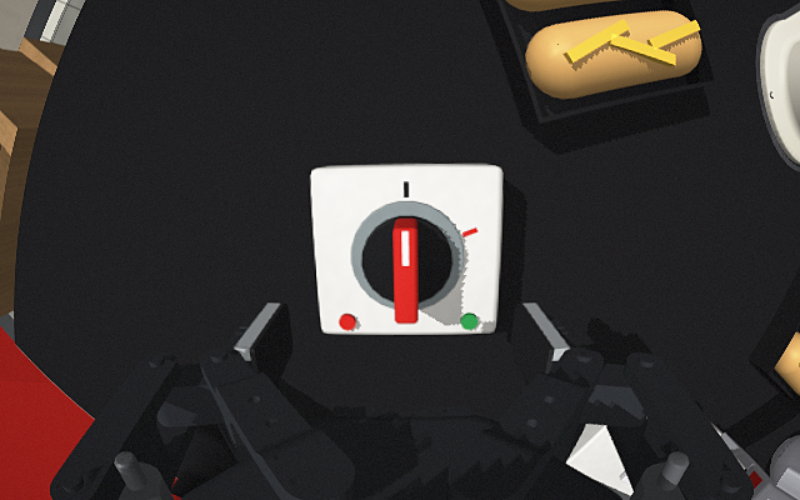

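The knob bar is at (405,272), parallel to the finger plane, with the red stop mark clockwise of it at (470,232). I centre and lower.

play_rows(
  offset=[
    [7,4,-10],
    [7,4,-15],
    [0,0,-15],
    [0,0,-15],
    [0,0,-15],
    [0,0,-15],
    [0,0,-12],
    [0,0,-8],
    [0,0,-4],
    [0,0,0],
  ],
  turn=[0.02,0,0,0,0,0,0,0,0,0],
)

```text
clock: 14.7
position: [451.3, -335.9, 76.7]
ee_rot: [0.48, 0.877, -0.021, -0.002]
contact_force: [-0.0, -0.3, -0.2]
gripper_width: 85.9
```

```bash
python3 w.py w5
```

```text
t 14.7 pos [ 451.3 -335.9   76.7] toolx yaw 122.7 F [-0.  -0.3 -0.2] M [ 0.09 -0.08  0.04] w 85.9 j [-0.33  0.44 -0.37  0.06 -0.78 -0.71]
red 5216 [ 449.  -353.2] [65.2 38.5] 12.6 med [ 446.4 -351.6  109.8]
```

play_rows(
  offset=[
    [-1,-5,3],
    [-1,-5,0],
    [-1,-4,0],
    [0,0,0],
  ],
  turn=[-0.02,0,0,0],
)

```text
clock: 15.15
position: [449.7, -352.0, 82.6]
ee_rot: [0.489, 0.872, -0.02, 0.001]
contact_force: [0.0, 0.3, -1.3]
gripper_width: 85.5
```

play_rows(
  offset=[
    [-1,1,-2],
    [0,0,0],
    [0,0,0],
    [0,0,0],
    [0,0,0],
    [0,0,0],
    [0,0,0],
  ],
  turn=[0,0,0,0,0,0,0],
  grip=-1,
)

```text
clock: 15.85
position: [448.2, -351.3, 80.9]
ee_rot: [0.49, 0.872, -0.02, 0.001]
contact_force: [1.9, -2.0, 1.0]
gripper_width: 15.1
```

```bash
python3 -c "
from h import *
st()"
```

```text
t 15.85 pos [ 448.2 -351.3   80.9] toolx yaw 121.38 F [ 1.9 -2.   1. ] M [ 0.27  0.12 -0.1 ] w 15.1 j [-0.36  0.44 -0.35  0.06 -0.79 -0.71]
```

Knob gripped. I turn it clockwise by about 1.0 rad first.

play_rows(
  offset=[
    [0,0,0],
    [0,0,0],
    [0,0,0],
    [0,0,0],
    [0,0,0],
    [0,0,0],
    [0,0,0],
    [0,0,0],
    [0,0,0],
    [0,0,0],
  ],
  turn=[-0.1,-0.1,-0.1,-0.1,-0.1,-0.1,-0.1,-0.1,-0.1,-0.1],
)

```text
clock: 16.85
position: [448.0, -350.7, 80.9]
ee_rot: [0.856, 0.517, -0.018, -0.01]
contact_force: [-0.9, -1.1, 0.7]
gripper_width: 15.0
```

```bash
python3 -c "
from h import *
st()"
```

```text
t 16.85 pos [ 448.  -350.7   80.9] toolx yaw 62.28 F [-0.9 -1.1  0.7] M [ 0.4  -0.17  0.25] w 15.0 j [-0.37  0.46 -0.31  0.02 -0.84 -1.7 ]
```

play_rows(
  offset=[
    [0,0,0],
    [0,0,0],
    [0,0,0],
    [0,0,0],
  ],
  turn=[-0.07,-0.06,-0.05,-0.05],
)

```text
clock: 17.25
position: [448.0, -350.6, 81.0]
ee_rot: [0.909, 0.415, -0.017, -0.012]
contact_force: [-0.9, 0.4, 0.4]
gripper_width: 15.1
```

```bash
python3 w.py w6
```

```text
t 17.25 pos [ 448.  -350.6   81. ] toolx yaw 49.11 F [-0.9  0.4  0.4] M [ 0.62 -0.15  2.19] w 15.1 j [-0.37  0.46 -0.3   0.01 -0.85 -1.92]
red 4207 [ 447.3 -349.3] [15.8 62.6] 52.0 med [ 445.4 -347.5  109.9]
```

At the stop: the bar turned 69° and the torque rose to 2.2 N m, well above the spring. I hold it against the stop.

play_rows(
  offset=[
    [0,0,0],
    [0,0,0],
    [0,0,0],
    [0,0,0],
    [0,0,0],
    [0,0,0],
    [0,0,0],
    [0,0,0],
    [0,0,0],
    [0,0,0],
  ],
  turn=[-0.02,-0.02,-0.02,-0.02,-0.02,-0.02,-0.02,-0.02,-0.02,-0.02],
)

```text
clock: 18.3
position: [447.5, -350.1, 81.3]
ee_rot: [0.94, 0.34, -0.021, -0.013]
contact_force: [-1.8, 1.0, -1.5]
gripper_width: 15.0
```

play_rows(
  offset=[
    [0,0,0],
    [0,0,0],
    [0,0,0],
    [0,0,0],
    [0,0,0],
  ],
  turn=[-0.01,-0.01,-0.01,-0.01,-0.01],
)

```text
clock: 18.8
position: [447.5, -350.1, 81.4]
ee_rot: [0.946, 0.324, -0.023, -0.013]
contact_force: [-3.0, 0.7, -0.2]
gripper_width: 15.4
```

```bash
python3 w.py w7; python3 -c "
from h import *
im,d=eyes.get_image('top');save('t7',im[160:260,420:520],5)"
```

```text
t 18.8 pos [ 447.5 -350.1   81.4] toolx yaw 37.87 F [-3.   0.7 -0.2] M [0.86 0.09 6.96] w 15.4 j [-0.37  0.46 -0.3   0.01 -0.87 -2.12]
red 4042 [ 447.  -348.8] [16.2 61.4] 51.1 med [ 445.3 -345.9  109.8]
```

View pics/w7.png

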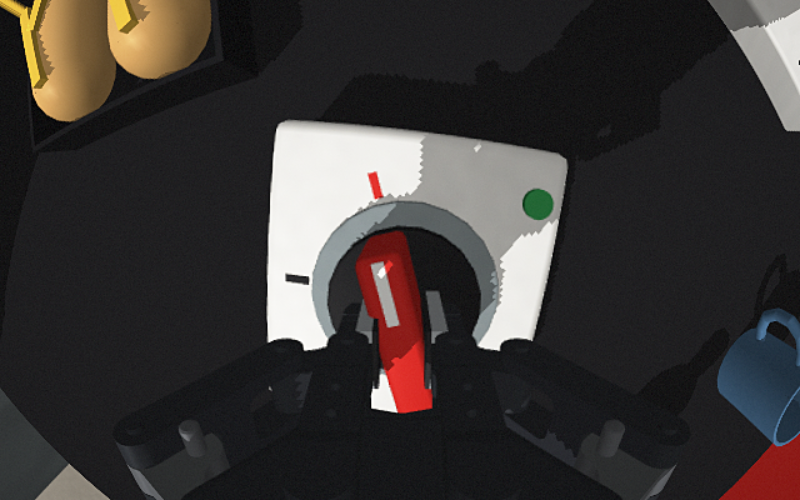

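The white stripe points at the red stop mark (374,185), and the knob has been held there for over 1.5 s. I ease off the over-twist and then open.

play_rows(
  offset=[
    [0,0,0],
    [0,0,0],
  ],
  turn=[0.1,0.03],
)

```text
clock: 19.1
position: [447.5, -350.1, 81.2]
ee_rot: [0.926, 0.378, -0.022, -0.012]
contact_force: [-0.8, -0.2, 0.8]
gripper_width: 15.2
```

play_rows(
  offset=[
    [0,0,0],
    [0,0,0],
    [0,0,0],
    [0,0,0],
    [0,0,0],
    [0,0,0],
    [0,0,0],
    [0,0,0],
  ],
  turn=[0,0,0,0,0,0,0,0],
  grip=1,
)

```text
clock: 19.9
position: [447.7, -350.5, 80.8]
ee_rot: [0.938, 0.346, -0.015, -0.013]
contact_force: [0.1, -0.2, 0.8]
gripper_width: 85.2
```

play_rows(
  offset=[
    [0,0,8],
    [0,0,15],
    [0,0,18],
    [0,0,18],
    [0,0,18],
    [0,0,18],
    [0,0,18],
    [0,0,0],
  ],
  turn=[0,0,0,0,0,0,0,0],
)

```text
clock: 20.7
position: [447.6, -350.0, 202.0]
ee_rot: [0.938, 0.345, -0.015, -0.012]
contact_force: [0.7, -1.0, 0.3]
gripper_width: 85.5
```

```bash
python3 w.py w8
```

```text
t 20.7 pos [ 447.6 -350.   202. ] toolx yaw 40.41 F [ 0.7 -1.   0.3] M [-0.09 -0.09 -0.  ] w 85.5 j [-0.38  0.33 -0.15  0.   -1.13 -2.06]
red 1545 [ 448.8 -350.6] [65.5 16.8] 31.0 med [ 450.5 -348.2  109.7]
```

View pics/w8.png

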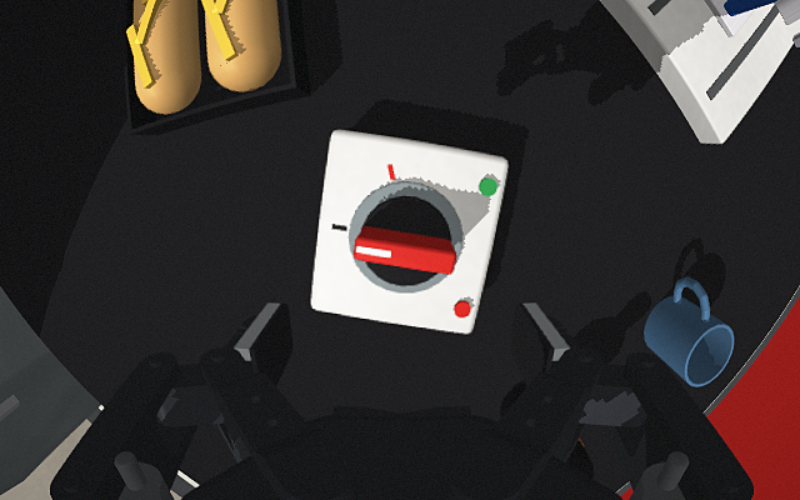

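The knob sprang back: bar at 31.0°, the same as before. I return to the handle.

play_rows(
  offset=[
    [3,14,2],
    [6,28,1],
    [6,28,1],
    [6,28,1],
    [6,28,1],
    [6,28,1],
    [6,28,1],
    [6,28,1],
    [6,28,1],
    [6,28,1],
    [6,28,1],
    [6,28,1],
  ],
  turn=[0.1,0.14,0.14,0.14,0.14,0.14,0.14,0.14,0.14,0.14,0.14,0.14],
)

```text
clock: 21.95
position: [508.8, -16.1, 202.1]
ee_rot: [0.362, 0.932, -0.029, -0.004]
contact_force: [-0.1, 0.9, -0.0]
gripper_width: 85.2
```

```bash
python3 -c "
from h import *
st()"
```

```text
t 21.95 pos [508.8 -16.1 202.1] toolx yaw 137.61 F [-0.1  0.9 -0. ] M [ 0.08 -0.07  0.02] w 85.2 j [ 0.31  0.23 -0.32  0.05 -1.07 -1.08]
```

Remaining: (+34, +74) mm and +0.64 rad.

play_rows(
  offset=[
    [6,13,0],
    [6,13,0],
    [6,13,0],
    [6,13,0],
    [6,12,0],
    [0,0,0],
    [0,0,0],
  ],
  turn=[0.12,0.12,0.12,0.12,0.08,0,0],
)

```text
clock: 22.65
position: [535.4, 53.7, 194.9]
ee_rot: [0.076, 0.997, -0.032, -0.002]
contact_force: [-0.8, 0.1, 0.5]
gripper_width: 85.6
```

```bash
python3 w.py w9
```

```text
t 22.65 pos [535.4  53.7 194.9] toolx yaw 171.31 F [-0.8  0.1  0.5] M [0.07 0.   0.05] w 85.6 j [ 0.43  0.28 -0.27  0.06 -1.06 -0.62]
blue 1091 [542.9  57.7] [39.6 15.6] 84.3 med [542.5  56.  126.6]
```

play_rows(
  offset=[
    [4,2,-12],
    [4,0,-15],
    [0,0,-15],
    [0,0,-15],
    [0,0,-15],
    [0,0,-12],
    [0,0,-8],
    [0,0,0],
  ],
  turn=[0.03,0.02,0,0,0,0,0,0],
)

```text
clock: 23.5
position: [541.1, 51.0, 94.0]
ee_rot: [0.052, 0.998, -0.032, -0.003]
contact_force: [0.5, -0.6, 0.7]
gripper_width: 85.4
```

```bash
python3 -c "
from h import *
st()"
```

```text
t 23.5 pos [541.1  51.   94. ] toolx yaw 174.02 F [ 0.5 -0.6  0.7] M [0.12 0.01 0.  ] w 85.4 j [ 0.42  0.4  -0.39  0.07 -0.82 -0.58]
```

play_rows(
  offset=[
    [2,5,-2],
    [0,0,0],
  ],
  turn=[0,0],
)

```text
clock: 23.7
position: [543.6, 56.1, 92.1]
ee_rot: [0.052, 0.998, -0.032, -0.003]
contact_force: [-0.0, 0.0, 0.5]
gripper_width: 85.4
```

play_rows(
  offset=[
    [0,0,0],
    [0,0,0],
    [0,0,0],
    [0,0,0],
    [0,0,0],
    [0,0,0],
  ],
  turn=[0,0,0,0,0,0],
  grip=-1,
)

```text
clock: 24.3
position: [542.4, 56.3, 94.1]
ee_rot: [0.052, 0.998, -0.032, -0.004]
contact_force: [4.7, -0.8, -5.4]
gripper_width: 15.7
```

play_rows(
  offset=[
    [-0.4,-4,0],
    [-0.7,-7,0],
    [-1,-10,0],
    [-1,-10,0],
    [-1,-10,0],
    [-1,-10,0],
    [-1,-10,0],
    [-1,-10,0],
    [-1,-10,0],
    [-1,-10,0],
  ],
  turn=[0,0,0,0,0,0,0,0,0,0],
)

```text
clock: 25.3
position: [533.0, -38.5, 94.0]
ee_rot: [0.051, 0.998, -0.03, -0.003]
contact_force: [-0.7, 4.7, 0.4]
gripper_width: 14.9
```

Moved 95 mm; about 75 mm remain.

play_rows(
  offset=[
    [-1,-10,0],
    [-1,-10,0],
    [-1,-10,0],
    [-1,-10,0],
    [-1,-9,0],
    [-0.8,-8,0],
    [-0.6,-6,0],
  ],
  turn=[0,0,0,0,0,0,0],
)

```text
clock: 26.0
position: [526.1, -108.1, 94.0]
ee_rot: [0.051, 0.998, -0.03, -0.002]
contact_force: [0.9, 3.1, -0.8]
gripper_width: 15.3
```

play_rows(
  offset=[
    [-0.4,-4,0],
    [-0.4,-4,0],
    [-0.4,-4,0],
  ],
  turn=[0,0,0],
)

```text
clock: 26.3
position: [525.8, -112.3, 94.0]
ee_rot: [0.052, 0.998, -0.024, -0.0]
contact_force: [-2.4, 26.5, 3.8]
gripper_width: 15.7
```

Outer stop felt at about 169.5 mm (26 N). One more nudge, then I release and lift.

play_rows(
  offset=[
    [-0.3,-3,0],
    [-0.3,-3,0],
  ],
  turn=[0,0],
)

```text
clock: 26.5
position: [525.9, -112.2, 94.0]
ee_rot: [0.05, 0.999, -0.02, 0.001]
contact_force: [-0.8, 18.6, 1.4]
gripper_width: 15.6
```

play_rows(
  offset=[
    [0,0,0],
    [0,0,0],
    [0,0,0],
    [0,0,0],
    [0,0,0],
  ],
  turn=[0,0,0,0,0],
  grip=1,
)

```text
clock: 27.0
position: [525.3, -113.7, 94.3]
ee_rot: [0.05, 0.999, -0.021, -0.0]
contact_force: [-0.3, -0.1, 0.2]
gripper_width: 85.1
```

play_rows(
  offset=[
    [0,0,8],
    [0,0,15],
    [0,0,18],
    [0,0,18],
    [0,0,18],
    [0,0,18],
    [0,0,18],
    [0,0,0],
  ],
  turn=[0,0,0,0,0,0,0,0],
)

```text
clock: 27.8
position: [524.2, -116.1, 215.4]
ee_rot: [0.051, 0.998, -0.022, 0.0]
contact_force: [-0.6, -0.2, -0.7]
gripper_width: 85.6
```

```bash
python3 w.py w10; python3 - <<'E'
from h import *
im,d=eyes.get_image("scene");save("s10",im,1.25);P=pts("scene",d)
i=im.astype(int);m=(i[...,2]>i[...,0]+40)&(P[...,2]>60)&(P[...,2]<140)&(P[...,0]<700)&(P[...,1]<100)
r=cv2.minAreaRect(P[m][:,:2].astype(np.float32));print(r)
E
```

```text
t 27.8 pos [ 524.2 -116.1  215.4] toolx yaw 174.1 F [-0.6 -0.2 -0.7] M [ 0.06 -0.04  0.04] w 85.6 j [ 0.11  0.24 -0.26  0.05 -1.08 -0.24]
blue 905 [ 526.1 -111.6] [38.8 14.6] 84.2 med [ 525.9 -112.8  126.5]
((527.068359375, -107.93929290771484), (40.289981842041016, 18.182191848754883), 85.51113891601562)
```

View pics/w10.png

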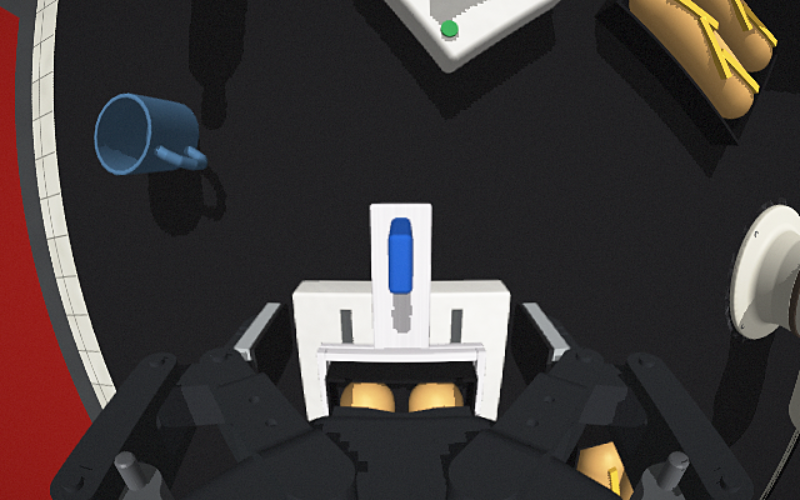

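View pics/s10.png

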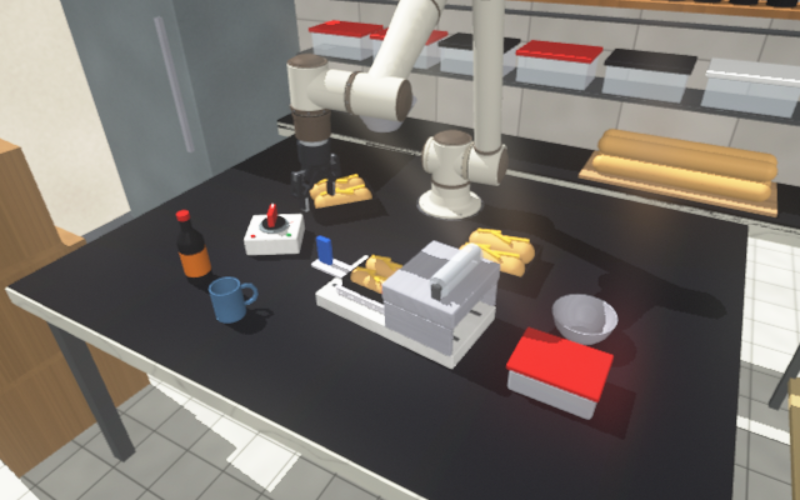

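The fin at (400,258) moved 170 mm from home, the tray lies flat in the carriage (scene 377,272), the bystanders haven't moved, and the gripper is clear. I hand it in.

```bash
python3 -c "
from bench import arm
print(arm.job_done())"
```

```text
the job is handed in; nothing more can be done
None
```

The sealing cycle is complete and handed in at about 28 s on the robot's clock. No verdict was reported.

- **Carriage in:** I gripped the blue handle and pushed it home. The fin moved about 119 mm, and the inner stop pushed back with about 33 N.
- **Knob:** I turned it clockwise to its stop, with the bar about 69° round and its stripe on the red mark. I held it there for over 1.5 s and let go, and it sprang back to its rest angle (31.0°, against about 31° before).
- **Carriage out:** I drew it to the outer stop, where I felt about 26 N, then let go and lifted clear. The wrist camera put the handle 170 mm from home.
- **Last checks:** The final pictures show the tray flat in the carriage and the mug, bottle, bowl and tub where they were. The contact force read about zero.

**Off-nominal:**
- The tool tilted about 2–4° during fast moves, so I corrected the sideways drift before each grip.
- While holding the knob at its stop, the gripper twisted about 15° past the bar (about 7 N m). I eased that off before opening.
- The last scene-camera fit put the handle about 4 mm short of the wrist camera's. I trusted the wrist camera, because it agreed with the stop contact and the distance moved.

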